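# Unlock the reject cage and hold its sprung gate wide open

### The job

Get the reject cage open so that a colleague can take the chargers out: lift the lock-out collar up off its post and set it down on the bench, then squeeze the tabs of the catch nearest the gate's hinge together until its bolt is drawn, and after that those of the other catch. Then swing the gate by its upright pull bar past the click of its detent to about a right angle and finish while still holding it there, because it is sprung and swings back if let go. Leave the chargers and the things on the bench undisturbed.

Things in the scene. Friction and masses are not known exactly. Their poses are not given: they have to be found in the camera images.
- collar_mid (a point): Grey lock-out collar, a loose round sleeve 24 mm across and 56 mm high with a 20 mm knob on top (88 mm high in all, 45 g); point at its centre half-way up, z along its axis. Its blind hole (11 mm, 25 mm deep) sits over an 8 mm post 22 mm high, between the tabs of the hinge-side catch, so these cannot be squeezed. The top 32 mm (knob) stands clear above the tabs. It can stand on the bench.
- hinge_catch (a point): Catch nearest the gate's hinge, on the roof (z 170 mm) of the fixed reject cage (190 mm wide, 100 deep). Point midway between its two black upright tabs, 11 mm below their tops. Cage axes: -x out of the gate side, y along the gate towards the hinge. Tabs at y +-17 mm: each 6 mm thick (outer faces 40 mm apart), 24 wide, up to z 226 mm; gate hooks beside them reach z 192. Squeezed along y the tabs slide in and stay.
- free_catch (a point): Second catch, the same as the first, 88 mm from it towards the gate's free end; point midway between its two upright tabs, 11 mm below their tops (z 215 mm). Same axes as the cage. No collar on it.
- hinge_catch_bolt (a joint): Travel (m) of the bolt tab (the -y one) of the catch nearest the hinge: 0 locked, 0.007 just clear of the gate's hook, about 0.014 when the tabs meet in the middle (possible range 0 to 0.024). 3 N of friction, no spring: it stays where it is left.
- hinge_catch_thumb (a joint): Travel (m) of the facing tab (the +y one) of the same catch, which has no bolt: 0 at the start, about 0.014 when the tabs meet. 3 N of friction, stays where it is left.
- free_catch_bolt (a joint): Travel (m) of the bolt tab (the -y one) of the catch nearer the gate's free end; values as for the first catch.
- free_catch_thumb (a joint): Travel (m) of the facing tab (the +y one) of that catch; values as for the first catch.
- gate (a joint): Gate angle (rad): 0 shut, grows as its free end swings out to the cage's -x side; stop at 1.75. A spring pulls it shut all the way (0.06 N m shut, 0.25 at 1.5). At about 0.45 to 0.7 it rides over a sprung detent ball (some 0.4 N m in all, under 3 N at the bar); let go beyond that, it falls back. Held wide means more than 1.3.
- gate_bar (a point): Upright round steel pull bar, 14 mm across, on the front of the gate near its free end, standing free from z 166 to its top at z 222 mm; the point is on its axis at z 205 mm, 36 mm in front of the gate's plane and 156 mm from the hinge axis. Its frame turns with the gate: y along the gate towards the hinge, -x outwards.
- gate_hinge (a point): Point on the gate's vertical hinge axis, at z 205 mm. Its frame turns with the gate: y points from the gate to the hinge, z up. Seen from above the gate opens clockwise (about -z). The gate itself spans z 97 to 166 mm, so it swings above the bins and boxes of the bench.
- bench_spot (a point): Middle of a clear patch of bench about 110 mm across, left of the check fixture, where the collar can be set down; z is the bench top. Any other free place on the bench will do as well.
- cage_charger_0_mid (a point): Black charger 66x43x22 mm lying loose inside the cage, nearer the hinge; its centre. Not to be moved.
- cage_charger_1_mid (a point): Black charger 66x43x22 mm lying loose inside the cage, nearer the gate's free end; its centre. Not to be moved.
- flux_bottle: Small white bottle with a long black nozzle, 36 mm across, 112 mm high, standing on the bench; origin under its centre. Not to be moved.
- weight_block: Plain aluminium block 40x50x30 mm on the bench; origin under its centre. Not to be moved.
Not all that is in view belongs to the job. Of the things shaped like the part that bears collar_mid, the grey one is meant.

How it is judged:
On the way, in this order (a step that is already met when the one before it is completed fails the run):
1. the collar is off its post, set down on the bench and let go (height (world z) of collar_mid between 0 and 0.06 m and horizontal distance between collar_mid and hinge_catch above 0.08 m and contact force between the fingers and collar below 0.1 N and linear speed of collar below 0.1 m/s), for 0.2 s.
2. the tabs of the catch nearest the hinge are squeezed and its bolt is drawn (value of joint hinge_catch_bolt above 0.009 m and value of joint hinge_catch_thumb above 0.003 m), for 0.2 s.
3. the tabs of the other catch are squeezed and its bolt is drawn (value of joint free_catch_bolt above 0.009 m and value of joint free_catch_thumb above 0.003 m), for 0.2 s.
4. the gate has been swung past its detent (value of joint gate above 0.8 rad), for 0.1 s.
At the end, for the whole second after the job is handed in: The fingers hold the gate (over 0.5 N) still and more than 1.3 rad open; both bolts are drawn over 9 mm; the collar is on the bench, its centre under 60 mm high and over 80 mm from the catch; chargers, bottle and block are within 30 mm of their starts, the bottle upright (value of joint gate above 1.3 rad and velocity of joint gate between -0.2 and 0.2 rad/s and contact force between the fingers and gate above 0.5 N and value of joint each of hinge_catch_bolt, free_catch_bolt above 0.009 m and height (world z) of collar_mid between 0 and 0.06 m and horizontal distance between collar_mid and hinge_catch above 0.08 m and distance of each of cage_charger_0_mid, cage_charger_1_mid, flux_bottle, weight_block from where it was at the start of the episode below 0.03 m and angle between flux_bottle's own z axis and vertical below 0.3 rad); the arm keeps its last pose, push and grip.
It fails at once if a charger in the cage, the bottle or the block is knocked about (distance of any of cage_charger_0_mid, cage_charger_1_mid, flux_bottle, weight_block from where it was at the start of the episode above 0.03 m or angle between flux_bottle's own z axis and vertical above 0.5 rad).
It fails at once if the collar is dropped off the bench (height (world z) of collar_mid below -0.05 m).
It also fails if it takes over 72 s, if anything falls off the work surface, if the arm or the gripper's body presses on something with over 40 N, if the wrist force passes 120 N, or if a joint passes its speed limit or range.

### The arm

A 7-joint arm with a two-finger parallel gripper is mounted at the origin on the work surface; the furniture and walls round the work are solid. World frame = base frame: x ahead of the robot, y to its left, z up, the work surface at z = 0. Lengths are in m, angles in rad, forces in N, time in s.
With the tool pointing down it reaches from about 0.4 to 0.875 m from the base axis. Payload 19.3 kg.
Tool frame: the origin (TCP) lies at the very end of the fingers, on their centre line; the grasp point (between the pads) lies 19 mm behind it; z points along the fingers, y is the line along which they close (so a half turn about z gives the same grasp; the last joint's range is limited). The gripper opens to 85 mm and grips with 20 to 120 N. Pads are 22 mm wide; open, the fingers measure 114 mm over their backs; the gripper's body (76 mm by 85 mm) begins 54 mm behind the grasp point. The pads swing forward as they close: fully open they stand 13 mm farther back than shut.
Start: joints at [1.263, 0.521, -0.036, 1.599, 0.021, 1.021, -0.113], TCP at [0.147, -0.607, 0.202] pointing down, gripper open.
Joint ranges: [-2.91, 2.91], [-0.3, 2.13], [-1.5, 1.42], [0.17, 2.43], [-1.26, 4.41], [0.16, 1.93], [-2.52, 2.52]. Speed limits (rad/s): [1.89, 1.89, 2.39, 2.39, 3.01, 3.01, 3.01].

### API

Orientations are given as [roll, pitch, yaw] about the fixed x, y, z axes, in that order (R = Rz(yaw) Ry(pitch) Rx(roll)).
In Python, from workcell import bot gives the robot as it stands.
- The arm moves only by the tool carry_out, never from a script. Its argument "rows" is a list that holds one entry, the list of rows, each a list of 4 numbers: the shift along the tool's x, y, z in m, then the turn about the tool's z in degrees. In form: [[[x, y, z, twist], ...]]. A call has 1 to 12 rows; each row is the pose to reach, as a shift and turn from the pose commanded when the call began, along the tool's axes at that moment; what a row does not reach only later rows make up. A row lasts 1/12 s, in which the tool goes at most 41.7 mm and 7.16 degrees, less where a joint would pass 70% of its speed; a pose out of reach is approached as far as the arm can. A call with a gripper value outside its range is refused whole. "grip" is the finger opening in m, from 0 to 0.0854, set as the call begins (left out, the last holds). The fingers move at their own pace and stop on an object; "grip_force" is the grip in N (left out, the last holds). Time passes only in rows, so rows that repeat a pose let the fingers close. It gives the time, the measured TCP pose, the force, the opening and the grip force at its end, in the units of the state.
- bot.observe(): the state, without advancing time (a new reading comes with each control period).
- bot.grab_frame(name): name is "side" or "top" or "wrist"; returns a dict with "pixels" (420x560x3 uint8, red, green, blue), "K" (3x3 intrinsics, pixels), "k1" (the pictures are not rectified: a ray, as slopes to the right and down, at radius r is drawn at 1 + k1 r^2 times it, then the intrinsics apply), "pose" (4x4, takes a point from camera to world coordinates). Camera axes: x right, y down, z forward; pixel columns grow to the right and rows downward; lengths in m; the calibration is good to about 2 mm. A picture is of the moment at which its call begins. There is no depth.
- bot.job_done(): hands the job in; it is judged then, once.
Trained networks look in a picture, given as the dict that the camera call returned (one of the last four; its "shot" number tells which), for a name from the list of things; names that differ only in an ending like _2 or _b are one class to them, and where a whole thing is asked for, a point or a joint stands for the part that bears it (a point fixed in the world has none). Each returns a list of dicts, best first, with "conf" (0 to 1); they miss things now and then, are a little off and sometimes report something else, mostly with a low value. They report only what shows in the picture. A call takes as long as a camera call. They do not tell look-alikes from the thing itself.
- bot.look_for(picture, label): "position" ([column, row] in pixels, amid what is visible of it).
- bot.regions_of(picture, label): "region" (420x560 bool, what is visible of it) and "position" ([column, row] in pixels, amid what is visible of it).
- bot.spot_point(picture, label): "position" ([column, row] in pixels: a listed point, or the origin of a listed thing).
The state is a dict: "clock": time; "qpos": joint angles; "qd": joint speeds; "joint_efforts": joint torques, N m; "position": TCP position; "tool_rot": TCP orientation; "force": force on the tool from outside, world axes, zero at the start; "moment": the same for the moment, N m; "grip_width": finger opening in m; "finger_force": force on a finger pad.
Only numpy, scipy, OpenCV 4.12 (cv2) and the standard library are available. Lean on these libraries where they do the work, as an engineer would, in place of code of your own. Each camera call takes 0.05 s, during which the arm holds its last target. There are 200 camera calls.

## Working session

There is one attempt and no reset: what is moved stays moved. The work goes in short steps, Python scripts to look and compute and a tool call to move; the robot and the scene stay as the last step left them, time stands still between calls to the robot, and variables do not carry over. Pictures are saved under pics/ and viewed, at most 10 in all, crops included, and the job is handed in when it is done.

Besides the shell and the picture viewer there is one more tool, called after ">>>" as name(argument=value, ...), one argument or row to a line, values as JSON. carry_out: Moves the arm, as the interface text tells. Its arguments: {"type":"object","properties":{"rows":{"type":"array","items":{"type":"array","items":{"type":"array","items":{"type":"number"}}}},"grip":{"type":"number"},"grip_force":{"type":"number"}},"required":["rows"]}

```bash
mkdir -p pics; cat > h.py <<'E'
import numpy as np, cv2
from workcell import bot
def ray(p,px):
    K=p["K"];x=(px[0]-K[0][2])/K[0][0];y=(px[1]-K[1][2])/K[1][1]
    rd=np.hypot(x,y);r=rd
    for _ in range(30): r=rd/(1+p["k1"]*r*r)
    s=r/rd if rd>0 else 1
    T=np.array(p["pose"]);d=T[:3,:3]@np.array([x*s,y*s,1]);return T[:3,3],d/np.linalg.norm(d)
def atz(p,px,z):
    o,d=ray(p,px);return o+d*(z-o[2])/d[2]
def tri(l):
    A=0;b=0
    for p,px in l:
        o,d=ray(p,px);M=np.eye(3)-np.outer(d,d);A=A+M;b=b+M@o
    X=np.linalg.solve(A,b)
    return X,[round(float(np.linalg.norm(np.cross(X-ray(p,q)[0],ray(p,q)[1]))),4) for p,q in l]
def proj(p,X):
    T=np.array(p["pose"]);c=T[:3,:3].T@(np.array(X)-T[:3,3]);x,y=c[:2]/c[2];s=1+p["k1"]*(x*x+y*y)
    return p["K"][0][0]*x*s+p["K"][0][2],p["K"][1][1]*y*s+p["K"][1][2]
def save(p,n,crop=None,scale=1):
    im=cv2.cvtColor(np.array(p["pixels"]),cv2.COLOR_RGB2BGR)
    if crop: a,b,c,d=crop;im=im[b:d,a:c]
    cv2.imwrite("pics/"+n,cv2.resize(im,None,fx=scale,fy=scale,interpolation=cv2.INTER_CUBIC))
E
python3 - <<'E'
from h import *
np.set_printoptions(precision=4,suppress=True)
s=bot.observe();print(s["position"],s["tool_rot"],s["clock"])
P={n:bot.grab_frame(n) for n in("side","top","wrist")}
for n,p in P.items():
    save(p,n+"0.png");print(n,np.array(p["pose"])[:3,3],p["k1"])
Z=dict(collar_mid=.2,hinge_catch=.215,free_catch=.215,gate_bar=.205,gate_hinge=.205,bench_spot=0,cage_charger_0_mid=None,cage_charger_1_mid=None,flux_bottle=0,weight_block=0)
for l,z in Z.items():
    for n,p in P.items():
        for r in bot.spot_point(p,l)[:3]:
            print(l,n,np.round(r["position"],1),round(r["conf"],2),None if z is None else atz(p,r["position"],z))
E
cd pics; python3 -c "
import cv2,numpy as np
cv2.imwrite('st.png',cv2.resize(np.hstack([cv2.imread('side0.png'),cv2.imread('wrist0.png')]),(800,300)))"
```

```text
[ 0.1471 -0.6071  0.2013] [-3.1405  0.0001  0.2377] 0.0
side [1.5155 0.7607 0.9725] -0.047596236343773565
top [-0.1336  0.2136  1.0686] -0.10128708730503197
wrist [ 0.2222 -0.5897  0.373 ] 0.016156683578473205
collar_mid side [191.2 211.2] 0.64 [ 0.7489 -0.1827  0.2   ]
collar_mid side [205.5 211.8] 0.62 [ 0.7234 -0.1446  0.2   ]
collar_mid side [162.2 211.5] 0.59 [ 0.8068 -0.2538  0.2   ]
collar_mid top [175.5 289.8] 0.72 [0.3596 0.3303 0.2   ]
collar_mid top [317.1 186.9] 0.68 [ 0.5643 -0.1159  0.2   ]
collar_mid top [377.6 176.3] 0.58 [ 0.548  -0.3044  0.2   ]
hinge_catch side [257.2 214.2] 0.73 [0.6506 0.0072 0.215 ]
hinge_catch side [250.3 191.3] 0.61 [ 0.5595 -0.0996  0.215 ]
hinge_catch top [317.7 185.1] 0.63 [ 0.5581 -0.1143  0.215 ]
hinge_catch top [288.9 197.4] 0.43 [ 0.54   -0.0208  0.215 ]
hinge_catch top [146.1 303.7] 0.33 [0.3357 0.4013 0.215 ]
free_catch side [271.4 195.5] 0.92 [ 0.5374 -0.0277  0.215 ]
free_catch top [288.2 196.8] 0.83 [ 0.5427 -0.0196  0.215 ]
gate_bar side [264.4 209. ] 0.72 [ 0.6024 -0.004   0.205 ]
gate_bar top [269.3 183.3] 0.56 [0.6166 0.014  0.205 ]
gate_hinge side [233.2 196.9] 0.65 [ 0.609  -0.1316  0.205 ]
gate_hinge top [288.  196.3] 0.67 [ 0.5525 -0.0224  0.205 ]
bench_spot side [378.9 285.9] 0.91 [0.4824 0.3625 0.    ]
bench_spot top [176.3 288.1] 0.92 [0.4781 0.354  0.    ]
bench_spot top [142.6 305.3] 0.67 [0.4518 0.4592 0.    ]
cage_charger_0_mid side [252.2 215. ] 0.6 None
cage_charger_1_mid side [409.3 291. ] 0.42 None
cage_charger_1_mid side [277.5 224.3] 0.38 None
flux_bottle side [387.4 315.9] 0.81 [0.5832 0.4425 0.    ]
flux_bottle side [253.5 214.2] 0.21 [ 0.4141 -0.218   0.    ]
flux_bottle top [145.1 271.8] 0.58 [0.5632 0.4392 0.    ]
weight_block side [409.9 289.9] 0.83 [0.4392 0.4483 0.    ]
weight_block side [274.4 199.8] 0.23 [ 0.279  -0.2203  0.    ]
```

View pics/top0.png

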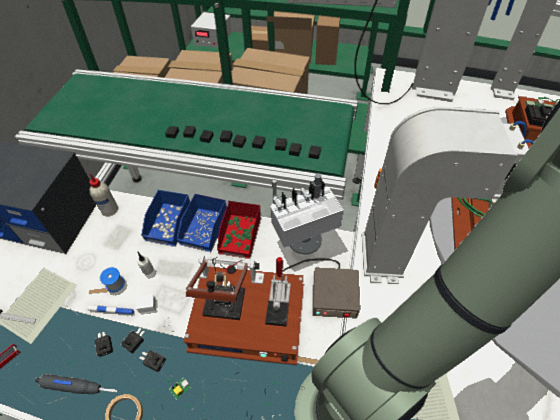

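View pics/side0.png

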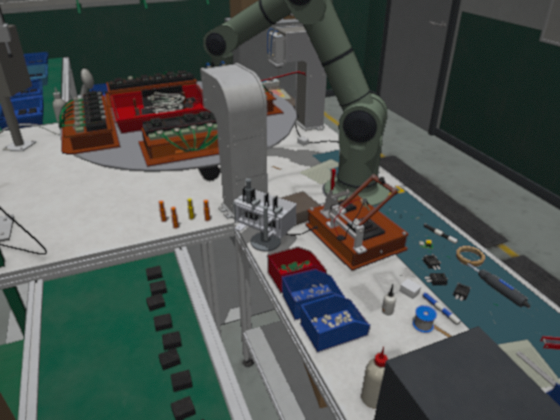

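The cage on its pedestal is at about (305,205) in top and (265,210) in side. The orange/yellow look-alike sleeves are at (160-207,210) in side.

```bash
python3 - <<'E'
import cv2,numpy as np
t=cv2.imread('pics/top0.png')[165:250,255:355];s=cv2.imread('pics/side0.png')[165:250,215:315]
f=lambda a:cv2.resize(a,(400,340),interpolation=cv2.INTER_CUBIC)
cv2.imwrite('pics/crop1.png',np.hstack([f(t),f(s)]))
E
```

```text
(no output)
```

View pics/crop1.png

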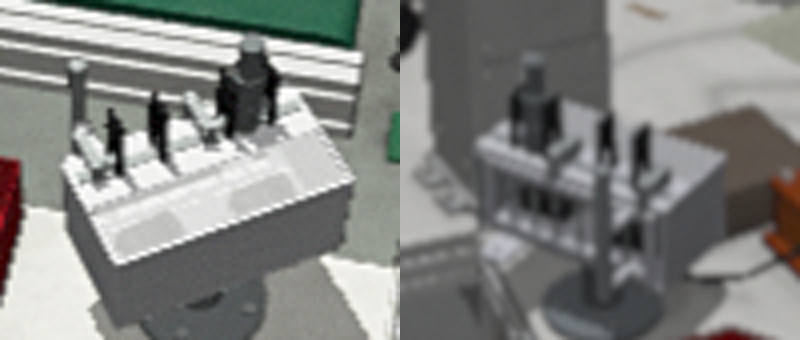

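Top crop shows: grey collar between hinge tabs (knob at top px (318,175), side (248,179)), free catch tabs at (284,195)/(295,191), pull bar top at (274.5,181). The rival look-alike sleeves are orange/yellow at side (160–207,210). The gate faces away from the robot.

```bash
cat > m.py <<'E'
from h import *
from scipy.spatial.transform import Rotation as Ro
np.set_printoptions(precision=4,suppress=True)
E
python3 - <<'E'
from m import *
T=bot.grab_frame("top");S=bot.grab_frame("side")
t=lambda x,y:(255+x/4,165+y/4); s=lambda x,y:(215+(x-400)/4,165+y/4)
for n,a,b in [("knobtop",t(253,38),s(533,56)),("bartop",t(78,64),s(603,168)),("freeA(-y) top",t(114,110),s(643,126)),("freeB top",t(157,94),s(606,114))]:
    print(n,tri([(T,a),(S,b)]))
for l in["hinge_catch","free_catch","collar_mid","gate_bar"]:
    A=[r["position"] for r in bot.spot_point(T,l)[:4]];B=[r["position"] for r in bot.spot_point(S,l)[:4]]
    for a in A:
        for b in B:
            X,e=tri([(T,a),(S,b)])
            if max(e)<.008: print(l,np.round(a),np.round(b),X,e)
E
```

```text
knobtop (array([ 0.5576, -0.1109,  0.2585]), [0.0024, 0.0024])
bartop (array([0.6067, 0.0026, 0.2188]), [0.0024, 0.0024])
freeA(-y) top (array([ 0.5489, -0.0048,  0.2277]), [0.0039, 0.0039])
freeB top (array([ 0.5535, -0.0386,  0.2283]), [0.0033, 0.0033])
hinge_catch [317. 185.] [251. 191.] [ 0.554  -0.1066  0.215 ] [0.0067, 0.0067]
free_catch [289. 198.] [270. 199.] [ 0.5466 -0.0239  0.2063] [0.0007, 0.0007]
collar_mid [380. 182.] [174. 217.] [ 0.6535 -0.4009  0.0368] [0.003, 0.003]
gate_bar [273. 185.] [265. 209.] [0.6056 0.0052 0.2103] [0.0022, 0.0022]
gate_bar [291. 197.] [265. 209.] [ 0.5662 -0.0337  0.1785] [0.0033, 0.0033]
```

```bash
python3 - <<'E'
from m import *
T=bot.grab_frame("top");S=bot.grab_frame("side")
print("base top view",atz(T,(367,275),0),atz(T,(405,283),0)); print("base side",atz(S,(222,205),0),atz(S,(265,222),0))
print("bend corner", tri([(T,(390,125)),(S,(205,72))]), tri([(T,(425,110)),(S,(240,65))]))
for z in (.3,.5,.7): print(z,atz(T,(500,115),z),atz(T,(520,190),z),atz(S,(205,72),z),atz(S,(268,85),z))
E
```

```text
base top view [ 0.3432 -0.2093  0.    ] [ 0.2813 -0.3078  0.    ]
base side [ 0.4415 -0.3626  0.    ] [ 0.4281 -0.1482  0.    ]
bend corner (array([ 0.4956, -0.2821,  0.5155]), [0.0619, 0.0619]) (array([ 0.4004, -0.2668,  0.5668]), [0.0022, 0.0022])
0.3 [ 0.5908 -0.7442  0.3   ] [ 0.3083 -0.5933  0.3   ] [-0.125  -1.0072  0.3   ] [-0.1545 -0.6016  0.3   ]
0.5 [ 0.4023 -0.4949  0.5   ] [ 0.1933 -0.3833  0.5   ] [ 0.3628 -0.4814  0.5   ] [ 0.3421 -0.1965  0.5   ]
0.7 [ 0.2138 -0.2457  0.7   ] [ 0.0783 -0.1733  0.7   ] [0.8507 0.0443 0.7   ] [0.8387 0.2087 0.7   ]
```

View pics/wrist0.png

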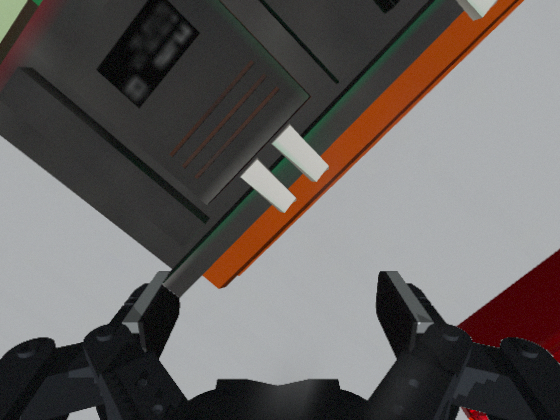

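Wrist view shows only fixture below at the start. A tall grey arch column (base about (.37,-.28), height ~.57) stands between start and cage. I check its extent, then lift first and go round its outside.

```bash
python3 - <<'E'
from m import *
T=bot.grab_frame("top");S=bot.grab_frame("side")
s=bot.observe();print(proj(S,s["position"]),proj(T,s["position"]))
print("leg2",atz(S,(310,124),0),atz(S,(290,122),0))
print("column right edge", [atz(S,(267,120),z) for z in (.4,.5,.57)])
save(S,"arch.png",(190,0,340,225),2.6)
E
```

```text
(np.float64(225.32307618354656), np.float64(122.2454843544312)) (np.float64(544.3145070507969), np.float64(256.75249622462775))
leg2 [-0.4879 -0.5694  0.    ] [-0.4419 -0.6764  0.    ]
column right edge [array([ 0.397 , -0.1577,  0.4   ]), array([0.5924, 0.0027, 0.5   ]), array([0.7291, 0.115 , 0.57  ])]
```

View pics/arch.png

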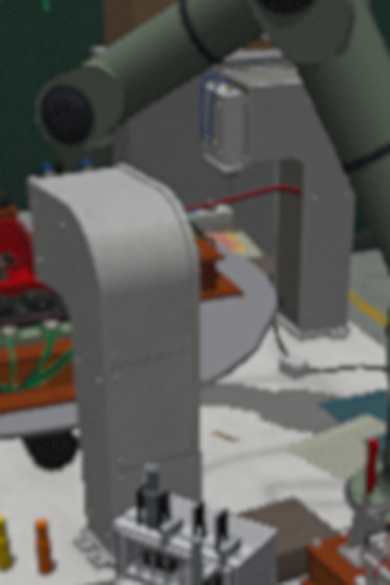

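>>> carry_out(
  rows=[
    [[0,0,-0.04,0],[0,0,-0.08,0],[0,0,-0.12,0],[0,0,-0.16,0],[0,0,-0.2,0],[0,0,-0.24,0],[0,0,-0.28,0],[0,0,-0.32,0],[0,0,-0.36,0],[0,0,-0.38,0],[0,0,-0.38,0]],
  ],
  grip=0.085,
)

```text
clock: 3.27
position: [0.1473, -0.6077, 0.5862]
tool_rot: [3.136, -0.0, 0.238]
force: [-0.4, 0.4, 0.1]
grip_width: 0.0851
finger_force: 0.0
```

>>> carry_out(
  rows=[
    [[0.04,0,-0.03,0],[0.08,0,-0.04,0],[0.12,0,-0.04,0],[0.16,0,-0.04,0],[0.2,0,-0.04,0],[0.24,0,-0.04,0],[0.28,0,-0.04,0],[0.313,-0.004,-0.04,0],[0.34,-0.03,-0.04,0],[0.37,-0.055,-0.04,0],[0.4,-0.08,-0.04,0],[0.43,-0.11,-0.04,0]],
  ],
)

```text
clock: 4.27
position: [0.5031, -0.4206, 0.5859]
tool_rot: [3.125, -0.012, 0.238]
force: [1.0, -0.3, -0.8]
grip_width: 0.0846
finger_force: 0.0
```

```bash
python3 - <<'E'
from m import *
s=bot.observe();print(s["qpos"],s["position"],s["clock"])
save(bot.grab_frame("side"),"arch2.png",(130,0,410,210),2.5)
E
```

```text
[ 0.4786  0.5168  0.3144  0.6894 -0.1653  1.9318 -0.6412] [ 0.5031 -0.4206  0.5859] 4.2667
```

View pics/arch2.png

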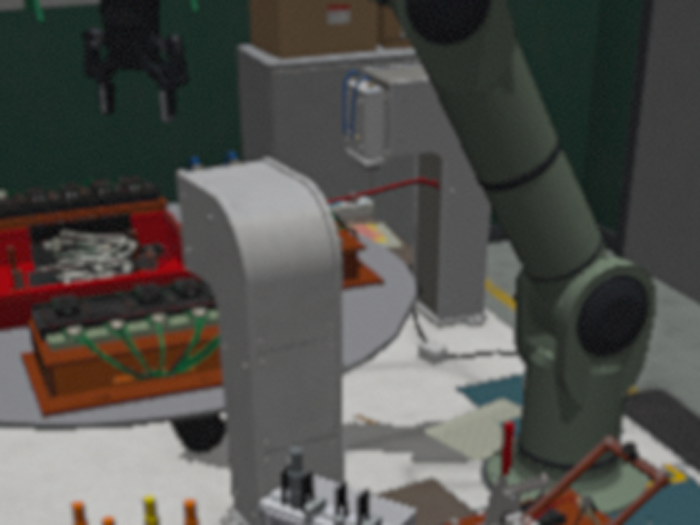

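Now well clear of the column; proceeding to above the cage.

>>> carry_out(
  rows=[
    [[0.02,-0.03,0.03,0],[0.03,-0.07,0.05,0],[0.04,-0.11,0.06,0],[0.05,-0.15,0.06,0],[0.06,-0.19,0.08,2],[0.07,-0.23,0.1,4],[0.08,-0.26,0.13,6],[0.09,-0.285,0.16,8],[0.09,-0.29,0.2,8],[0.09,-0.29,0.22,8],[0.09,-0.29,0.22,8]],
  ],
)

```text
clock: 5.23
position: [0.5223, -0.1197, 0.3574]
tool_rot: [3.128, -0.007, 0.101]
force: [-1.0, 0.9, -0.5]
grip_width: 0.0849
finger_force: 0.0
```

```bash
python3 - <<'E'
from m import *
s=bot.observe();print(s["qpos"],s["position"],s["tool_rot"],s["clock"])
W=bot.grab_frame("wrist");T=bot.grab_frame("top");S=bot.grab_frame("side")
save(W,"w1.png")
Z=dict(collar_mid=.2,hinge_catch=.215,free_catch=.215,gate_bar=.205,gate_hinge=.205)
for l,z in Z.items():
    for n,p in dict(W=W,T=T,S=S).items():
        for r in bot.spot_point(p,l)[:2]: print(l,n,np.round(r["position"],1),round(r["conf"],2),atz(p,r["position"],z))
E
```

```text
[-0.051   0.2402  0.1992  1.6295 -0.0375  1.2666 -1.3165] [ 0.5223 -0.1197  0.3574] [ 3.1282 -0.007   0.1009] 5.2333
collar_mid W [270.1 148.3] 0.97 [ 0.5551 -0.1125  0.2   ]
collar_mid W [493.1  74.3] 0.97 [ 0.6406 -0.307   0.2   ]
collar_mid T [315.4 185.6] 0.58 [ 0.5705 -0.113   0.2   ]
collar_mid S [192.9 210.8] 0.68 [ 0.744  -0.1802  0.2   ]
collar_mid S [262.5 210.9] 0.64 [ 0.6087 -0.0067  0.2   ]
hinge_catch W [269.  146.9] 0.74 [ 0.5582 -0.1113  0.215 ]
hinge_catch T [317.8 186.9] 0.75 [ 0.5516 -0.1121  0.215 ]
hinge_catch S [248.8 191.1] 0.55 [ 0.5616 -0.1044  0.215 ]
free_catch S [272.7 198.1] 0.77 [ 0.5475 -0.0142  0.215 ]
gate_bar W [146.3  73.6] 0.68 [0.6099 0.0021 0.205 ]
gate_bar W [175.  144.6] 0.26 [ 0.5503 -0.0233  0.205 ]
gate_bar T [272.5 187.8] 0.65 [0.5969 0.0102 0.205 ]
gate_bar S [265.5 209.6] 0.67 [0.603  0.0009 0.205 ]
gate_bar S [410.9 289.8] 0.64 [0.6642 0.516  0.205 ]
gate_hinge W [314.  120.4] 0.73 [ 0.5852 -0.1505  0.205 ]
gate_hinge S [231.9 195.5] 0.87 [ 0.6051 -0.141   0.205 ]
```

View pics/w1.png

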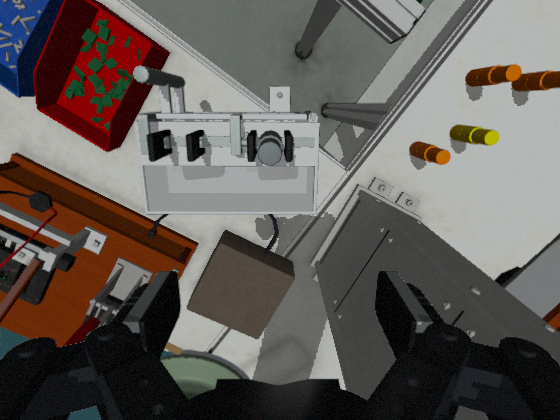

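Clear view: collar knob at (269,147) between hinge tabs, free tabs at (158,145)/(194,145), bar top (143,74), orange/yellow look-alikes at right, so the grey one between tabs is mine.

```bash
cat >> m.py <<'E'
def goto(xy,z=None,s=None):
    s=s or bot.observe();R=Ro.from_euler("xyz",s["tool_rot"]).as_matrix();p=np.array(s["position"])
    d=np.array([xy[0],xy[1],p[2] if z is None else z])-p
    print("pos",p,"rot",np.array(s["tool_rot"]),"t",s["clock"],"shift",R.T@d)
E
python3 - <<'E'
from m import *
W=bot.grab_frame("wrist");s=bot.observe()
k=atz(W,(269,146),.258);print("knob",k)
a,b=atz(W,(147,214),.17),atz(W,(317,213),.17);print("roof back",a,b,"ydir deg",np.degrees(np.arctan2(*(b-a)[1::-1])))
a,b=atz(W,(139,118),.17),atz(W,(318,118),.17);print("roof front?",a,b,"ydir",np.degrees(np.arctan2(*(b-a)[1::-1])))
print("bar",atz(W,(142,74),.222)); print("free tabs",atz(W,(155,147),.226),atz(W,(190,146),.226))
R=Ro.from_euler("xyz",s["tool_rot"]).as_matrix();print("tool y dir",np.degrees(np.arctan2(R[1,1],R[0,1])))
goto(k[:2],.231,s)
E
```

```text
knob [ 0.5669 -0.1134  0.258 ]
roof back [0.4685 0.0154 0.17  ] [ 0.4873 -0.1745  0.17  ] ydir deg -84.36005158434924
roof front? [0.5722 0.0221 0.17  ] [ 0.5903 -0.1619  0.17  ] ydir -84.38172951342743
bar [ 0.6127 -0.0005  0.222 ]
free tabs [ 0.5525 -0.0121  0.226 ] [ 0.5564 -0.0431  0.226 ]
tool y dir -84.38004190652335
pos [ 0.5247 -0.1218  0.3631] rot [ 3.1262 -0.0151  0.0983] t 6.1833 shift [ 0.0408 -0.0062  0.1326]
```

>>> carry_out(
  rows=[
    [[0.02,-0.002,0.02,0],[0.035,-0.004,0.04,0],[0.035,-0.004,0.06,0],[0.035,-0.004,0.065,0],[0.035,-0.004,0.065,0]],
  ],
  grip=0.06,
)

```text
clock: 6.6
position: [0.5595, -0.1153, 0.2975]
tool_rot: [3.127, -0.012, 0.098]
force: [-0.6, 0.6, 1.3]
grip_width: 0.0599
finger_force: 0.0
```

```bash
python3 - <<'E'
from m import *
W=bot.grab_frame("wrist");s=bot.observe();print(s["position"],s["tool_rot"],s["clock"])
save(W,"w2.png",(100,130,460,400),2)
for l,z in dict(collar_mid=.2,hinge_catch=.215,free_catch=.215,gate_bar=.205).items():
    for r in bot.spot_point(W,l)[:2]: print(l,np.round(r["position"],1),round(r["conf"],2),atz(W,r["position"],z))
for r in bot.regions_of(W,"collar_mid")[:2]:
    ys,xs=np.where(r["region"]);print(xs.min(),xs.max(),ys.min(),ys.max(),r["conf"])
E
```

```text
[ 0.56   -0.1155  0.2989] [ 3.1262 -0.0145  0.0979] 6.65
collar_mid [514.6 101.4] 0.94 [ 0.653  -0.2895  0.2   ]
collar_mid [495.4 171.6] 0.93 [ 0.599  -0.2906  0.2   ]
free_catch [158.1 204.3] 0.57 [ 0.5512 -0.0254  0.215 ]
gate_bar [123.7 123.3] 0.71 [0.6091 0.0028 0.205 ]
422 471 175 205 0.92
467 526 156 184 0.71
```

View pics/w2.png

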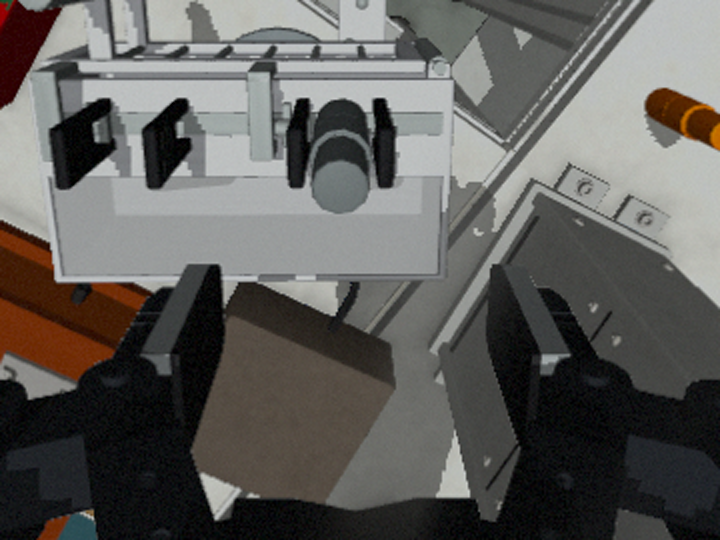

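```bash
python3 - <<'E'
from m import *
W=bot.grab_frame("wrist");s=bot.observe()
c=lambda x,y:(100+x/2,130+y/2)
k=atz(W,c(341,187),.258);print("knob",k); goto(k[:2],.231,s)
for n,q,z in [("hinge tab L low corner top",c(297,187),.226),("R",c(385,187),.226),("free L",c(62,187),.226),("free R",c(153,187),.226),("roof back L",c(58,278),.17),("R",c(445,276),.17)]: print(n,atz(W,q,z))
print(proj(W,[.5595,-.1153,.2975]))
E
```

```text
knob [ 0.559  -0.1125  0.258 ]
pos [ 0.5604 -0.1154  0.2994] rot [ 3.1261 -0.0164  0.0981] t 6.95 shift [-0.0022 -0.004   0.0684]
hinge tab L low corner top [ 0.5463 -0.0967  0.226 ]
R [ 0.5494 -0.1303  0.226 ]
free L [ 0.5382 -0.008   0.226 ]
free R [ 0.5413 -0.0421  0.226 ]
roof back L [0.4692 0.0174 0.17  ]
R [ 0.4868 -0.1702  0.17  ]
(np.float64(275.37107041103553), np.float64(246.72896147123907))
```

>>> carry_out(
  rows=[
    [[-0.002,-0.004,0.03,0],[-0.002,-0.004,0.055,0],[-0.002,-0.004,0.068,0],[-0.002,-0.004,0.068,0]],
  ],
)

```text
clock: 7.28
position: [0.5578, -0.1122, 0.2283]
tool_rot: [3.127, -0.012, 0.098]
force: [0.1, 0.2, 0.3]
grip_width: 0.0598
finger_force: 0.0
```

>>> carry_out(
  rows=[
    [[0,0,0,0],[0,0,0,0],[0,0,0,0],[0,0,0,0],[0,0,0,0],[0,0,0,0]],
  ],
  grip=0.0,
  grip_force=30,
)

```text
clock: 7.78
position: [0.5591, -0.1124, 0.2309]
tool_rot: [3.126, -0.016, 0.098]
force: [0.4, -0.7, -0.5]
grip_width: 0.0003
finger_force: 0.0
```

```bash
python3 - <<'E'
from m import *
W=bot.grab_frame("wrist");S=bot.grab_frame("side");s=bot.observe();print(s["position"],s["tool_rot"],s["grip_width"],s["finger_force"])
w=cv2.resize(np.array(W["pixels"])[140:420,130:430],(400,373));v=cv2.resize(np.array(S["pixels"])[120:220,200:307],(400,373),interpolation=cv2.INTER_CUBIC)
cv2.imwrite("pics/c3.png",np.hstack([w,v])[:,:,::-1])
E
```

```text
[ 0.5591 -0.1124  0.2307] [ 3.1262 -0.0154  0.0983] -0.00014405537328972628 0.0
```

View pics/c3.png

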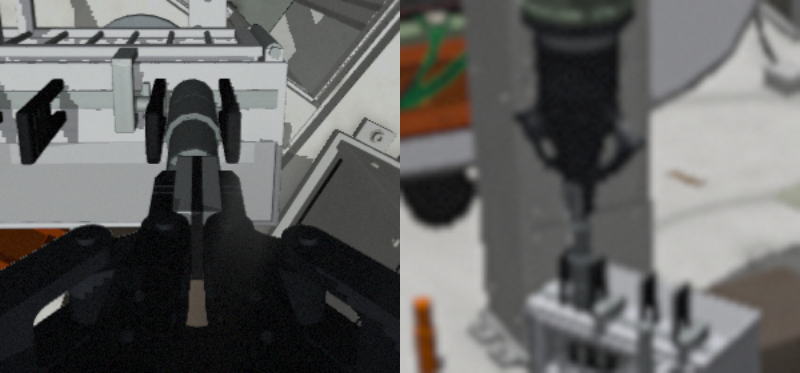

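```bash
python3 - <<'E'
from m import *
W=bot.grab_frame("wrist");S=bot.grab_frame("side");T=bot.grab_frame("top");s=bot.observe()
for n,X in [("TCP",s["position"]),("knobtop",[.559,-.1125,.258]),("knobbase",[.559,-.1125,.226]),("knobtop+10x",[.569,-.1125,.258])]:
    print(n,[np.round(proj(p,X),1) for p in (W,S,T)])
print(W["K"][0],S["K"][0])
for n,p in (("W",W),("S",S),("T",T)):
    for r in bot.regions_of(p,"collar_mid")[:4]:
        ys,xs=np.where(r["region"]);print(n,xs.min(),xs.max(),ys.min(),ys.max(),round(r["conf"],2))
# columns of grey level in wrist near column 274
g=np.array(W["pixels"]).mean(2);print("W col 274 rows 190-280 step3",g[190:300:3,272:277].mean(1).astype(int))
g=np.array(S["pixels"]).mean(2);print("S rows165-200",g[160:200,248].astype(int));print(g[160:200,247].astype(int))
E
```

```text
TCP [array([275.8, 246.6]), array([247.3, 186. ]), array([317.3, 181.4])]
knobtop [array([276.6, 269.8]), array([247. , 178.7]), array([318. , 174.8])]
knobbase [array([275.8, 243.5]), array([247.4, 187.2]), array([317.3, 182.5])]
knobtop+10x [array([278.7, 250.4]), array([245. , 179.9]), array([316.7, 172.3])]
[340.1644   0.     277.3084] [449.186    0.     276.6579]
W 254 295 199 267 0.81
W 499 559 165 198 0.81
W 447 512 185 224 0.73
W 522 559 95 118 0.57
S 203 209 199 220 0.71
S 245 250 179 202 0.64
S 187 193 198 218 0.5
S 159 166 200 221 0.48
T 314 321 177 198 0.67
W col 274 rows 190-280 step3 [193 193 193  86  42  40  42  49  39  41  42  42 120  72  40  41  42  43
  41  40  43 127 117  31  31  33  32  30  31  28  29  28  25  28  27  26
  40]
S rows165-200 [23 23 24 25 21 23 24 21 25 33 46 51 50 53 53 54 52 54 58 72 86 80 65 57
 57 55 54 56 67 79 76 64 57 58 58 60 65 63 60 57]
[22 27 25 24 23 19 20 24 28 45 56 62 62 63 64 65 63 63 63 74 86 82 68 63
 62 60 57 59 67 79 74 62 56 56 58 59 64 65 62 59]
```

```bash
python3 - <<'E'
from m import *
W=bot.grab_frame("wrist");s=bot.observe();R=Ro.from_euler("xyz",s["tool_rot"]).as_matrix();p=np.array(s["position"])
for x in(-.011,0,.011):
    print(x,[(z,np.round(proj(W,p+R@np.array([x,0,z])),0)) for z in (0,-.013,-.02,-.03,-.04)])
for y in (-.042,.042): print("open",y,[(x,np.round(proj(W,p+R@np.array([x,y,-.013])),0)) for x in (-.011,.011)])
T=np.array(W["pose"]);print("cam in tool",R.T@(T[:3,3]-p), R.T@T[:3,2])
im=np.array(W["pixels"]).astype(int);print(im[246:300:3,268].tolist());print(im[246:300:3,282].tolist())
E
```

```text
-0.011 [(0, array([276., 265.])), (-0.013, array([276., 276.])), (-0.02, array([276., 283.])), (-0.03, array([276., 294.])), (-0.04, array([276., 306.]))]
0 [(0, array([276., 247.])), (-0.013, array([276., 257.])), (-0.02, array([276., 263.])), (-0.03, array([276., 273.])), (-0.04, array([275., 284.]))]
0.011 [(0, array([276., 228.])), (-0.013, array([276., 237.])), (-0.02, array([276., 243.])), (-0.03, array([276., 252.])), (-0.04, array([275., 262.]))]
open -0.042 [(-0.011, array([195., 276.])), (0.011, array([192., 237.]))]
open 0.042 [(-0.011, array([356., 276.])), (0.011, array([359., 237.]))]
cam in tool [ 0.0771  0.0008 -0.1716] [-0.3055  0.0005  0.9522]
[[42, 49, 48], [44, 44, 46], [36, 40, 43], [114, 122, 122], [63, 63, 65], [63, 65, 67], [61, 63, 65], [60, 64, 66], [58, 60, 62], [60, 64, 65], [64, 67, 67], [62, 65, 63], [64, 66, 66], [64, 65, 65], [64, 69, 69], [59, 62, 62], [61, 64, 64], [59, 61, 61]]
[[36, 35, 40], [39, 43, 41], [48, 50, 51], [112, 120, 120], [63, 66, 66], [60, 67, 61], [59, 59, 62], [61, 62, 64], [58, 62, 63], [62, 65, 63], [59, 61, 64], [62, 63, 67], [50, 56, 55], [53, 56, 57], [51, 53, 54], [56, 56, 57], [25, 30, 32], [24, 26, 21]]
```

Fingertips in the image sit ~33 mm behind the reported TCP (they closed above the knob); I lower by that offset.

>>> carry_out(
  rows=[
    [[0,0,0,0],[0,0,0,0],[0,0,0,0],[0,0,0,0],[0,0,0.015,0],[0,0,0.03,0],[0,0,0.034,0],[0,0,0.034,0]],
  ],
  grip=0.06,
)

```text
clock: 8.9
position: [0.559, -0.1128, 0.1957]
tool_rot: [3.127, -0.013, 0.098]
force: [0.6, 0.6, -0.1]
grip_width: 0.0603
finger_force: 0.0
```

>>> carry_out(
  rows=[
    [[0,0,0,0],[0,0,0,0],[0,0,0,0],[0,0,0,0],[0,0,0,0],[0,0,0,0]],
  ],
  grip=0.0,
  grip_force=30,
)

```text
clock: 9.4
position: [0.56, -0.1126, 0.1972]
tool_rot: [3.127, -0.016, 0.098]
force: [-0.8, 2.2, 6.0]
grip_width: 0.019
finger_force: 30.2
```

>>> carry_out(
  rows=[
    [[0,0,-0.02,0],[0,0,-0.04,0],[0,0,-0.06,0],[0,0,-0.09,0],[0,0,-0.12,0],[0,-0.03,-0.13,0],[0,-0.07,-0.13,0],[0,-0.11,-0.13,0],[-0.005,-0.15,-0.13,0],[-0.01,-0.19,-0.13,0],[-0.015,-0.23,-0.13,0],[-0.015,-0.23,-0.13,0]],
  ],
)

```text
clock: 10.4
position: [0.5179, 0.1242, 0.3226]
tool_rot: [3.129, -0.015, 0.107]
force: [-0.2, 0.3, -0.3]
grip_width: 0.0191
finger_force: 29.6
```

>>> carry_out(
  rows=[
    [[0,-0.04,0,0],[0,-0.08,0,0],[-0.005,-0.12,0,0],[-0.01,-0.16,0,0],[-0.015,-0.2,0,0],[-0.02,-0.24,0.02,0],[-0.02,-0.245,0.06,0],[-0.02,-0.245,0.09,0],[-0.02,-0.245,0.09,0]],
  ],
)

```text
clock: 11.15
position: [0.4752, 0.3557, 0.2232]
tool_rot: [3.121, -0.009, 0.1]
force: [-0.6, -0.7, -1.3]
grip_width: 0.0186
finger_force: 29.7
```

```bash
python3 - <<'E'
from m import *
W=bot.grab_frame("wrist");S=bot.grab_frame("side");s=bot.observe();print(s["qpos"],s["position"],s["grip_width"])
for n,p in (("W",W),("S",S)):
    for l in("bench_spot","flux_bottle","weight_block"):
        for r in bot.spot_point(p,l)[:2]: print(l,n,np.round(r["position"],1),round(r["conf"],2),atz(p,r["position"],0))
goto((.48,.357),None,s)
w=np.array(W["pixels"]);v=cv2.resize(np.array(S["pixels"])[150:350,300:460],(336,420))
cv2.imwrite("pics/c4.png",cv2.resize(np.hstack([w,v]),(800,375))[:,:,::-1])
E
```

```text
[-0.7335  0.4456 -0.0278  1.652   0.0391  1.043  -2.2516] [0.4779 0.3563 0.2292] 0.019226370425732733
bench_spot W [271.3 164.2] 0.65 [0.4817 0.3578 0.    ]
weight_block W [196.4 185.6] 0.74 [0.4478 0.4438 0.    ]
bench_spot S [380.5 285.2] 0.62 [0.4763 0.365  0.    ]
flux_bottle S [382.  282.6] 0.69 [0.4624 0.3631 0.    ]
flux_bottle S [389.6 313.3] 0.55 [0.5698 0.4429 0.    ]
pos [0.4779 0.3563 0.2292] rot [ 3.1253 -0.0145  0.0976] t 11.25 shift [ 0.0022 -0.0004  0.    ]
```

>>> carry_out(
  rows=[
    [[0.003,0,0.04,0],[0.003,0,0.08,0],[0.003,0,0.12,0],[0.003,0,0.15,0],[0.003,0,0.17,0],[0.003,0,0.18,0],[0.003,0,0.188,0],[0.003,0,0.194,0],[0.003,0,0.194,0]],
  ],
)

```text
clock: 12.3
position: [0.484, 0.3546, 0.0349]
tool_rot: [3.126, -0.015, 0.098]
force: [0.2, 0.6, -0.8]
grip_width: 0.0191
finger_force: 29.7
```

>>> carry_out(
  rows=[
    [[0,0,0.003,0],[0,0,0.006,0],[0,0,0.008,0],[0,0,0.008,0],[0,0,0.008,0]],
  ],
)

```text
clock: 12.72
position: [0.4842, 0.3548, 0.0272]
tool_rot: [3.127, -0.016, 0.098]
force: [1.6, 0.6, 1.9]
grip_width: 0.0195
finger_force: 29.7
```

Touching the bench; release and rise.

>>> carry_out(
  rows=[
    [[0,0,0,0],[0,0,0,0],[0,0,0,0],[0,0,0,0],[0,0,-0.02,0],[0,0,-0.05,0],[0,0,-0.09,0],[0,0,-0.13,0],[0,0,-0.17,0],[0,0,-0.21,0],[0,0,-0.25,0],[0,0,-0.25,0]],
  ],
  grip=0.05,
)

```text
clock: 13.72
position: [0.4817, 0.3596, 0.2845]
tool_rot: [3.132, -0.023, 0.098]
force: [0.3, 0.2, 0.3]
grip_width: 0.05
finger_force: 0.0
```

```bash
python3 - <<'E'
from m import *
W=bot.grab_frame("wrist");S=bot.grab_frame("side");s=bot.observe();print(s["position"])
for n,p in (("W",W),("S",S)):
    for l in("collar_mid","weight_block","flux_bottle"):
        for r in bot.regions_of(p,l)[:2]:
            ys,xs=np.where(r["region"]);print(l,n,xs.min(),xs.max(),ys.min(),ys.max(),round(r["conf"],2))
for X in ([.484,.355,0],[.484,.355,.088]): print(proj(W,X),proj(S,X))
goto((.559,-.1125),None,s)
E
```

```text
[0.4802 0.3582 0.2783]
collar_mid W 270 289 156 184 0.81
weight_block W 184 229 166 205 0.83
flux_bottle W 205 239 75 108 0.61
flux_bottle W 185 229 165 205 0.56
collar_mid S 203 209 199 220 0.54
collar_mid S 374 383 263 287 0.51
weight_block S 400 420 280 298 0.73
weight_block S 234 281 199 238 0.29
flux_bottle S 382 395 286 315 0.63
(np.float64(278.1143958833567), np.float64(163.01951003736994)) (np.float64(376.54968887394824), np.float64(285.19047388636204))
(np.float64(279.0941093067323), np.float64(175.41573440752998)) (np.float64(380.08109938313873), np.float64(263.75456069289294))
pos [0.4802 0.3582 0.2783] rot [ 3.1279 -0.0174  0.0982] t 13.8167 shift [0.0323 0.4761 0.0071]
```

>>> carry_out(
  rows=[
    [[0,0.03,-0.03,0],[0.003,0.07,-0.05,0],[0.006,0.11,-0.05,0],[0.009,0.15,-0.05,0],[0.012,0.19,-0.05,0],[0.015,0.23,-0.05,0],[0.018,0.27,-0.05,0],[0.021,0.31,-0.05,0],[0.024,0.35,-0.05,0],[0.027,0.39,-0.05,0],[0.03,0.43,-0.05,0],[0.032,0.465,-0.05,0]],
  ],
  grip=0.062,
)

```text
clock: 15.12
position: [0.5561, -0.1038, 0.334]
tool_rot: [3.126, -0.015, 0.097]
force: [0.6, -0.5, -0.2]
grip_width: 0.0621
finger_force: 0.0
```

>>> carry_out(
  rows=[
    [[0,0.01,0.02,0],[0,0.01,0.04,0],[0,0.01,0.04,0],[0,0.01,0.04,0]],
  ],
)

```text
clock: 15.45
position: [0.5575, -0.1112, 0.2939]
tool_rot: [3.127, -0.013, 0.098]
force: [0.4, 0.4, -0.1]
grip_width: 0.0622
finger_force: 0.0
```

```bash
python3 - <<'E'
from m import *
W=bot.grab_frame("wrist");s=bot.observe()
goto((.559,-.113),.175,s);goto((.551,-.025),.175,s)
for l,z in dict(hinge_catch=.215,free_catch=.215,gate_bar=.205,gate_hinge=.205).items():
    for r in bot.spot_point(W,l)[:2]: print(l,np.round(r["position"],1),round(r["conf"],2),atz(W,r["position"],z))
E
```

```text
pos [ 0.5581 -0.111   0.2949] rot [ 3.1264 -0.0148  0.0989] t 15.5 shift [-0.001   0.0002  0.1199]
pos [ 0.5581 -0.111   0.2949] rot [ 3.1264 -0.0148  0.0989] t 15.5 shift [-0.0003 -0.0881  0.1186]
hinge_catch [279.5 203.6] 0.86 [ 0.5596 -0.1148  0.215 ]
free_catch [165.3 204.5] 0.79 [ 0.5507 -0.0279  0.215 ]
gate_bar [129.4 122.7] 0.85 [0.6083 0.0013 0.205 ]
gate_hinge [329.3 169.4] 0.79 [ 0.5879 -0.1511  0.205 ]
```

>>> carry_out(
  rows=[
    [[0,0.001,0.04,0],[0,0.001,0.075,0],[0,0.001,0.1,0],[0,0.001,0.115,0],[0,0.001,0.12,0],[0,0.001,0.12,0]],
  ],
)

```text
clock: 16.2
position: [0.5599, -0.1139, 0.1742]
tool_rot: [3.126, -0.014, 0.099]
force: [-0.4, 0.9, -0.3]
grip_width: 0.0622
finger_force: 0.0
```

>>> carry_out(
  rows=[
    [[0,0,0,0],[0,0,0,0],[0,0,0,0],[0,0,0,0],[0,0,0,0],[0,0,0,0],[0,0,0,0],[0,0,0,0]],
  ],
  grip=0.008,
  grip_force=40,
)

```text
clock: 16.87
position: [0.5609, -0.1143, 0.1759]
tool_rot: [3.126, -0.018, 0.098]
force: [-0.2, 0.8, 10.9]
grip_width: 0.0109
finger_force: 42.0
```

Tabs met (11 mm). On to the free catch.

>>> carry_out(
  rows=[
    [[0,0,0,0],[0,0,0,0],[0,0,0,0],[0,0,0,0],[0,0,-0.03,0],[0,0,-0.07,0],[0,-0.03,-0.08,0],[0,-0.07,-0.08,0],[0,-0.088,-0.08,0],[0,-0.088,-0.08,0]],
  ],
  grip=0.062,
)

```text
clock: 17.7
position: [0.5498, -0.0207, 0.2533]
tool_rot: [3.128, -0.015, 0.104]
force: [0.8, -0.2, -0.2]
grip_width: 0.0623
finger_force: 0.0
```

```bash
python3 - <<'E'
from m import *
W=bot.grab_frame("wrist");s=bot.observe()
goto((.551,-.0262),.177,s)
for l,z in dict(hinge_catch=.215,free_catch=.215,gate_bar=.205,gate_hinge=.205).items():
    for r in bot.spot_point(W,l)[:2]: print(l,np.round(r["position"],1),round(r["conf"],2),atz(W,r["position"],z))
save(W,"w5.png",(100,60,460,330),2)
E
```

```text
pos [ 0.55   -0.0233  0.2533] rot [ 3.1268 -0.0152  0.1017] t 17.75 shift [-0.0004  0.0018  0.0763]
hinge_catch [414.7 225.8] 0.66 [ 0.5573 -0.1127  0.215 ]
free_catch [281.8 222.8] 0.74 [ 0.5507 -0.025   0.215 ]
gate_bar [247.9 126.2] 0.74 [0.6094 0.0026 0.205 ]
```

View pics/w5.png

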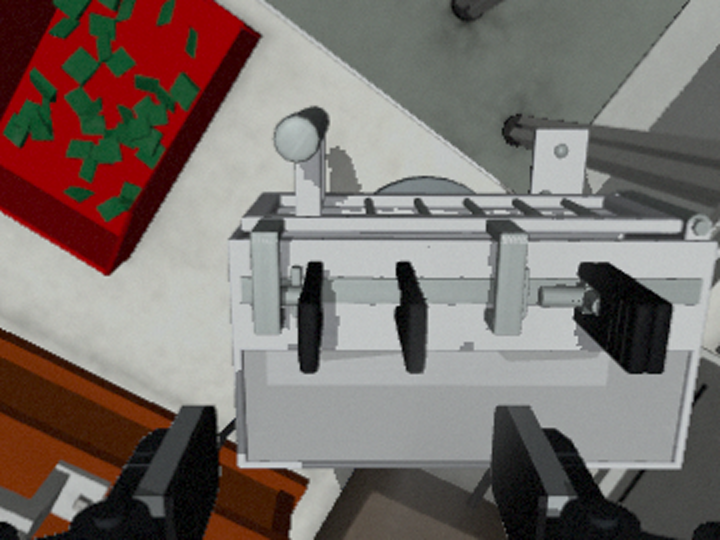

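Picture: hinge-catch tabs met at (625,315) crop, bolt drawn clear of its hook; free tabs at (310,320)/(410,320), bar top (297,138).

>>> carry_out(
  rows=[
    [[0,0.002,0.03,0],[0,0.002,0.055,0],[0,0.002,0.07,0],[0,0.002,0.076,0],[0,0.002,0.076,0]],
  ],
)

```text
clock: 18.37
position: [0.551, -0.0294, 0.1761]
tool_rot: [3.126, -0.013, 0.097]
force: [0.0, 0.1, 0.6]
grip_width: 0.0619
finger_force: 0.0
```

>>> carry_out(
  rows=[
    [[0,0,0,0],[0,0,0,0],[0,0,0,0],[0,0,0,0],[0,0,0,0],[0,0,0,0],[0,0,0,0],[0,0,0,0]],
  ],
  grip=0.008,
  grip_force=40,
)

```text
clock: 19.03
position: [0.5523, -0.0287, 0.1784]
tool_rot: [3.126, -0.017, 0.098]
force: [-1.6, 0.7, 10.7]
grip_width: 0.0113
finger_force: 42.4
```

```bash
python3 - <<'E'
from m import *
W=bot.grab_frame("wrist");s=bot.observe();print(s["position"],s["tool_rot"],s["qpos"])
print("bar last pic top", [ (l,np.round(r["position"],1),atz(W,r["position"],.205)) for l in("gate_bar",) for r in bot.spot_point(W,l)[:2]])
E
```

```text
[ 0.5523 -0.0287  0.1784] [ 3.1261 -0.0173  0.098 ] [-0.1773  0.4287  0.1508  1.8412 -0.0635  0.8587 -1.4724]
bar last pic top [('gate_bar', array([216.7, 142.5]), array([0.6088, 0.0022, 0.205 ]))]
```

>>> carry_out(
  rows=[
    [[0,0,0,0],[0,0,0,0],[0,0,0,0],[0,0,0,0],[0,0,-0.03,0],[0,0,-0.07,0],[0.03,-0.012,-0.07,0],[0.059,-0.025,-0.07,0],[0.059,-0.025,-0.07,0],[0.059,-0.025,-0.07,0]],
  ],
  grip=0.062,
)

```text
clock: 19.97
position: [0.6071, 0.0039, 0.247]
tool_rot: [3.126, -0.014, 0.1]
force: [-1.0, -0.3, -0.1]
grip_width: 0.062
finger_force: 0.0
```

```bash
python3 - <<'E'
from m import *
W=bot.grab_frame("wrist");s=bot.observe()
goto((.609,.002),.153,s)
for l,z in dict(gate_bar=.205,gate_hinge=.205,free_catch=.215).items():
    for r in bot.spot_point(W,l)[:2]: print(l,np.round(r["position"],1),round(r["conf"],2),atz(W,r["position"],z))
for r in bot.regions_of(W,"free_catch_bolt")[:2]+bot.regions_of(W,"free_catch_thumb")[:2]:
    ys,xs=np.where(r["region"]);print(xs.min(),xs.max(),ys.min(),ys.max(),r["conf"])
H=np.array([.586,-.151]);B=np.array([.609,.002]);d=B-H;print(np.linalg.norm(d))
E
```

```text
pos [0.6063 0.003  0.2471] rot [ 3.1259 -0.0139  0.0986] t 20.0167 shift [ 0.0012 -0.0002  0.0941]
gate_bar [279.7 218.8] 0.58 [0.6093 0.0011 0.205 ]
gate_bar [432.8 309.4] 0.5 [ 0.5505 -0.1169  0.205 ]
free_catch [309.5 308.9] 0.68 [ 0.5492 -0.0255  0.215 ]
282 317 264 331 0.67
311 325 265 331 0.87
247 468 178 302 0.55
0.154719100307622
```

>>> carry_out(
  rows=[
    [[0.001,0,0.03,0],[0.001,0,0.06,0],[0.001,0,0.085,0],[0.001,0,0.094,0],[0.001,0,0.094,0]],
  ],
)

```text
clock: 20.68
position: [0.608, 0.0016, 0.1521]
tool_rot: [3.126, -0.012, 0.098]
force: [0.4, -0.3, 0.1]
grip_width: 0.062
finger_force: 0.0
```

>>> carry_out(
  rows=[
    [[0,0,0,0],[0,0,0,0],[0,0,0,0],[0,0,0,0],[0,0,0,0],[0,0,0,0],[0,0,0,0]],
  ],
  grip=0.0,
  grip_force=40,
)

```text
clock: 21.27
position: [0.6099, 0.0018, 0.155]
tool_rot: [3.126, -0.017, 0.098]
force: [-0.6, -1.7, 7.2]
grip_width: 0.013
finger_force: 38.8
```

```bash
python3 - <<'E'
from m import *
s=bot.observe();print(s["position"],s["grip_width"],s["force"],s["qpos"])
R=Ro.from_euler("xyz",s["tool_rot"]).as_matrix();H=np.array([.586,-.151]);B=np.array([.609,.002]);d=B-H
for a in np.arange(.1,1.56,.1):
    c,q=np.cos(a),np.sin(a);n=H+np.array([c*d[0]+q*d[1],-q*d[0]+c*d[1]])-B
    print(round(a,2),np.round(R.T@[*n,0],4))
E
```

```text
[0.6099 0.0018 0.155 ] 0.012990123024234322 [-0.6036 -1.7497  7.1918] [-0.2059  0.5439  0.1399  1.712  -0.0745  0.8739 -1.5123]
0.1 [0.0148 0.0045 0.0003]
0.2 [0.029  0.0105 0.0007]
0.3 [0.0426 0.0179 0.001 ]
0.4 [0.0554 0.0266 0.0014]
0.5 [0.0673 0.0365 0.0017]
0.6 [0.0781 0.0475 0.0021]
0.7 [0.0877 0.0596 0.0024]
0.8 [0.0961 0.0726 0.0028]
0.9 [0.1032 0.0864 0.0031]
1.0 [0.1088 0.1008 0.0034]
1.1 [0.113  0.1157 0.0037]
1.2 [0.1157 0.1309 0.004 ]
1.3 [0.1168 0.1463 0.0043]
1.4 [0.1164 0.1618 0.0045]
1.5 [0.1145 0.1771 0.0047]
```

>>> carry_out(
  rows=[
    [[0.007,0.002,0,0],[0.015,0.0045,0,0],[0.022,0.0075,0,0],[0.029,0.0105,0,0],[0.036,0.014,0,0],[0.043,0.018,0.001,0],[0.049,0.022,0.001,0],[0.055,0.027,0.001,0],[0.055,0.027,0.001,0]],
  ],
)

```text
clock: 22.02
position: [0.6696, -0.0177, 0.155]
tool_rot: [3.129, -0.02, 0.099]
force: [5.4, 11.8, 10.1]
grip_width: 0.0131
finger_force: 39.8
```

```bash
cat > g.py <<'E'
from m import *
s=bot.observe();print(s["position"],s["grip_width"],s["force"],s["finger_force"],s["clock"])
S=bot.grab_frame("side");W=bot.grab_frame("wrist")
for n,p in (("S",S),("W",W)):
    for l in ("gate_bar","gate_hinge"):
        for r in bot.spot_point(p,l)[:2]: print(n,l,np.round(r["position"],1),round(r["conf"],2),atz(p,r["position"],.205))
E
python3 g.py
```

```text
[ 0.6696 -0.0177  0.155 ] 0.013062851404701892 [ 5.383  11.8409 10.087 ] 39.831730127334595 22.0167
S gate_bar [244.1 216.6] 0.64 [ 0.6743 -0.0258  0.205 ]
S gate_bar [269.5 197.5] 0.58 [ 0.5383 -0.0351  0.205 ]
S gate_hinge [270.  194.9] 0.41 [ 0.5243 -0.0442  0.205 ]
W gate_bar [275.4 302. ] 0.61 [ 0.6659 -0.0171  0.205 ]
```

```bash
python3 - <<'E'
from m import *
R=Ro.from_euler("xyz",[3.1262,-.0165,.098]).as_matrix();H=np.array([.588,-.1555]);B=np.array([.609,.002]);d=B-H
for a in np.arange(.4,1.56,.1):
    c,q=np.cos(a),np.sin(a);n=H+np.array([c*d[0]+q*d[1],-q*d[0]+c*d[1]])-B
    print(round(a,2),np.round(R.T@[*n,0]-[.055,.027,.001],4))
E
```

```text
0.4 [ 0.0024 -0.0007  0.0004]
0.5 [0.0147 0.0093 0.0007]
0.6 [0.026  0.0205 0.0011]
0.7 [0.0361 0.0327 0.0014]
0.8 [0.0449 0.0459 0.0018]
0.9 [0.0524 0.0599 0.0021]
1.0 [0.0585 0.0746 0.0024]
1.1 [0.063  0.0898 0.0027]
1.2 [0.066  0.1054 0.003 ]
1.3 [0.0674 0.1212 0.0033]
1.4 [0.0673 0.1371 0.0035]
1.5 [0.0655 0.1529 0.0038]
```

>>> carry_out(
  rows=[
    [[0.003,-0.001,0,0],[0.009,0.004,0,0],[0.015,0.009,0.001,0],[0.02,0.015,0.001,0],[0.026,0.0205,0.001,0],[0.031,0.0265,0.001,0],[0.036,0.033,0.001,0],[0.041,0.039,0.002,0],[0.045,0.046,0.002,0],[0.049,0.053,0.002,0],[0.0525,0.06,0.002,0],[0.0525,0.06,0.002,0]],
  ],
)

```text
clock: 23.32
position: [0.7282, -0.0736, 0.1549]
tool_rot: [3.127, -0.021, 0.099]
force: [13.1, 7.9, 6.5]
grip_width: 0.013
finger_force: 39.9
```

```bash
python3 g.py
```

```text
[ 0.7282 -0.0736  0.1549] 0.012993483923683949 [13.0739  7.8823  6.4792] 39.93894875049591 23.3167
S gate_bar [221.3 217.5] 0.7 [ 0.7211 -0.0775  0.205 ]
S gate_bar [251.4 189.4] 0.66 [ 0.535  -0.1163  0.205 ]
W gate_bar [273.4 305.2] 0.78 [ 0.723 -0.072  0.205]
```

>>> carry_out(
  rows=[
    [[0.006,0.006,0,0],[0.009,0.014,0.001,0],[0.011,0.021,0.001,0],[0.0135,0.029,0.001,0],[0.015,0.037,0.001,0],[0.0165,0.045,0.001,0],[0.0175,0.053,0.001,0],[0.018,0.061,0.001,0],[0.018,0.069,0.001,0],[0.018,0.077,0.001,0],[0.017,0.088,0.001,0],[0.017,0.088,0.001,0]],
  ],
)

```text
clock: 24.62
position: [0.7518, -0.1624, 0.1549]
tool_rot: [3.125, -0.018, 0.097]
force: [9.9, 0.6, 2.1]
grip_width: 0.0126
finger_force: 40.2
```

```bash
python3 g.py
```

```text
[ 0.7518 -0.1624  0.1549] 0.012612213916576766 [9.8746 0.5758 2.1252] 40.20730912685394 24.6167
S gate_bar [232.6 193.4] 0.65 [ 0.5937 -0.1484  0.205 ]
S gate_bar [196.2 211.9] 0.57 [ 0.7469 -0.1613  0.205 ]
S gate_hinge [230.1 194.2] 0.6 [ 0.6026 -0.1515  0.205 ]
W gate_bar [275.5 312.4] 0.68 [ 0.7439 -0.1614  0.205 ]
```

>>> carry_out(
  rows=[
    [[0,0,0,0],[0,0,0,0],[0,0,0,0],[0,0,0,0],[0,0,0,0],[0,0,0,0]],
  ],
)

```text
clock: 25.42
position: [0.752, -0.1599, 0.1548]
tool_rot: [3.126, -0.018, 0.099]
force: [9.2, 0.3, 2.7]
grip_width: 0.013
finger_force: 40.0
```

```bash
python3 -c "
from m import *
s=bot.observe();print(s['position'],s['force'],s['finger_force'],s['qd'])
print(bot.job_done())"
```

```text
[ 0.752  -0.1599  0.1548] [9.2154 0.3242 2.7303] 39.99290406703949 [ 0.0009  0.001  -0.0004  0.0017 -0.0011 -0.0013  0.0005]
the job is handed in; nothing more can be done
None
```

I handed the job in at about 25 s: the collar stands on the bench, both catches are squeezed (tabs closed to 11 mm), and the gripper still holds the gate about 1.48 rad open by its pull bar; no verdict was returned.

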